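# Draw the sampler tray out by friction and load a vial

### The job

The sampler's flat metal tray has been pushed in under the hood and has nothing to grip: press on its bare top and drag it out towards the robot until it is fully out against its stop. Then stand the small capped vial upright in the tray's wide socket, fully down on its bottom, setting it in rather than dropping it. Press the tray just hard enough not to slip (15 N or so; over 30 N bends it), and leave the beaker, the jar and the pump block where they are.

Things in the scene. Friction and masses are not known exactly. Their poses are not given: they have to be found in the camera images.
- sampler: Sampler fixed to the bench: base plate, two white rails along its x, low white hood. Origin on the bench under the middle of the hood's front edge; +x points in under the hood, z up. Rails: y = -85 to -67 and 67 to 85 mm, x = -140 to 100 mm, tops 57 mm above the bench. Hood: x = 0 to 100 mm, top 106 mm, underside 96 mm above the bench.
- tray (a joint): How far the aluminium tray is drawn out along the sampler's -x, in m: 0 in, 0.090 at its stop; stays where left, slides at about 6 N. Plate 210 x 130 x 18 mm between the rails, front edge at sampler x = -130 mm minus this value, bare flat top in front of the hood, 35 to 55 mm above the bench, adjusted differently each time, not measured: find it by touch. It sits on stiff pads (20 N/mm).
- socket_spot (a point): Point fixed to the sampler, 57 mm above the bench (level with the rails' tops), 50 mm in front of the hood's edge, y = 0: the tray's wide round socket is centred under it when the tray is fully out (before that it is farther in, by the missing travel). Socket 36 mm across, 14 mm deep, closed bottom, small chamfer. Two narrow 15 mm sockets 40 mm either side of it are not used.
- vial_center (a point): The vial to load: a small amber glass vial with a white cap, standing upright on the bench, 50 mm tall, 30 mm in diameter (the cap, its top 14 mm, is 27 mm), 40 to 85 g. This point is at its centre, 25 mm above its bottom; z along its axis.
- beaker: Bystander: empty glass beaker, 68 mm across, 70 mm tall, origin at the centre of its underside.
- jar: Bystander: amber glass jar with a white lid, 60 mm in diameter, 75 mm tall, origin at the centre of its underside.
- pump: Bystander: black pump block with a white top, 90 x 80 x 68 mm, a round white cap 22 mm high on top, origin at the centre of its underside.

How it is judged:
By the outcome, as a careful person would: the job done as asked, in the order asked, and still so for the second after the job is handed in, with the robot touching nothing.
It also fails if it takes over 72 s, if anything falls off the work surface, if the arm or the gripper's body presses on something with over 40 N, if the wrist force passes 120 N, or if a joint passes its speed limit or range.

### The arm

A 6-joint arm with a two-finger parallel gripper is mounted at the origin on the work surface. World frame = base frame: x ahead of the robot, y to its left, z up, the work surface at z = 0. Lengths are in m, angles in rad, forces in N, time in s.
With the tool pointing down it reaches from about 0.35 to 0.775 m from the base axis. Payload 5.5 kg.
Tool frame: the origin (TCP) lies at the very end of the fingers, on their centre line; the grasp point (between the pads) lies 19 mm behind it; z points along the fingers, y is the direction in which the jaws open and shut (so a half turn about z gives the same grasp; the last joint's range is limited). The gripper opens to 85 mm and grips with 20 to 120 N. Pads are 22 mm wide; open, the fingers measure 114 mm over their backs; the gripper's body (76 mm by 85 mm) begins 54 mm behind the grasp point. The pads swing forward as they close: fully open they stand 13 mm farther back than shut.
Start: joints at [-1.417, 0.313, 0.046, 1.304, 0, 1.431], TCP at [0.167, -0.55, 0.231] pointing down, gripper open.
Joint ranges: [-2.76, 2.76], [-0.86, 1.69], [-1.03, 1.26], [-2.2, 2.34], [-1.47, 1.5], [-3.14, 3.14]. Speed limits (rad/s): [2.57, 2.57, 3.14, 3.14, 3.14, 3.14].

### API

Orientations are given as a unit quaternion [w, x, y, z].
In Python, from workcell import get_state, vision, workorder, silhouettes, tip_of gives the robot as it stands.
- The arm moves only by the shell command python3 -m inch 'ROWS' [FORCE]. ROWS is JSON, a list of rows, each a list of 7 numbers: the shift along the tool's x, y, z in cm, then the turn, a rotation vector about the tool's x, y, z in degrees, then the finger opening in cm, from 0 to 8.54. In form: [[dx, dy, dz, rx, ry, rz, hand], ...]. A call has 1 to 5 rows; each row shifts and turns the commanded pose from where the row before left it, along the tool's axes as they then stand; what a row does not reach is not made up. A row lasts 1/10 s, in which the tool goes at most 50 mm and 8.59 degrees, less where a joint would pass 70% of its speed; a pose out of reach is approached as far as the arm can. A call with a gripper value outside its range is refused whole. The fingers move at their own pace and stop on an object; FORCE is the grip in N (left out, the last holds). Time passes only in rows, so rows that do not move let the fingers close. It gives the time, the measured TCP pose, the force and the opening at its end, in the units of the state.
- get_state(): the state, without advancing time (a new reading comes with each control period).
- vision.read_camera(name): name is "side" or "top" or "wrist"; returns a dict with "pixels" (420x560x3 uint8, red, green, blue), "depth" (420x560 float32, m along the optical axis (not along the pixel's ray), 0 where there is no reading), "mtx" (3x3 intrinsics, pixels), "T" (4x4, takes a point from camera to world coordinates); the wrist camera has in their place "tool_from_camera" (4x4, takes a point from camera to tool coordinates, whose origin is the TCP and whose axes are the flange's). Camera axes: x right, y up, looking along -z (the intrinsics and any distortion apply to the point x, -y, -z); pixel columns grow to the right and rows downward; lengths in m; the calibration is good to about 2 mm. A picture is of the moment at which its call begins: read the wrist's pose just before it.
- workorder.hand_in(): hands the job in, once; it reports no verdict.
Trained networks look in a picture, given as the dict that the camera call returned (one of the last four; its "shot" number tells which), for a name from the list of things; names that differ only in an ending like _2 or _b are one class to them, and where a whole thing is asked for, a point or a joint stands for the part that bears it (a point fixed in the world has none). Each returns a list of dicts, best first, with "confidence" (0 to 1); they miss things now and then, are a little off and sometimes report something else, mostly with a low value. They report only what shows in the picture. A call takes as long as a camera call.
- silhouettes(picture, label): "mask" (420x560 bool, what is visible of it) and "location" ([column, row] in pixels, amid what is visible of it).
- tip_of(picture, label): "location" ([column, row] in pixels: a listed point, or the origin of a listed thing).
The state is a dict: "clock": time; "joint_pos": joint angles; "qvel": joint speeds; "tau": joint torques, N m; "tcp_pos": TCP position; "orientation": TCP orientation; "wrist_force": force on the tool from outside, world axes, zero at the start; "ft_torque": the same for the moment, N m; "finger_gap": finger opening in m.
Only numpy, scipy, OpenCV 4.12 (cv2) and the standard library are available. Lean on these libraries where they do the work, as an engineer would, in place of code of your own. Each camera call takes 0.05 s, during which the arm holds its last target.

## Working session

There is one attempt and no reset: what is moved stays moved. The work goes in short steps, Python scripts to look and compute and a shell command to move; the robot and the scene stay as the last step left them, time stands still between calls to the robot, and variables do not carry over. Pictures are saved under pics/ and viewed, and the job is handed in when it is done.

```bash
ls; mkdir -p pics; python3 - <<'E'
from workcell import get_state, vision
import cv2
print(get_state())
for n in ["side","top"]:
    p=vision.read_camera(n)
    cv2.imwrite(f"pics/{n}0.png",p["pixels"][:,:,::-1]); print(n,p["T"],p["mtx"],[k for k in p])
E
```

```text
pics
{'clock': 0.0, 'joint_pos': array([-1.41658737e+00,  3.14022273e-01,  4.49800495e-02,  1.30359626e+00,
       -9.77741261e-07,  1.43115679e+00]), 'qvel': array([-0.00089106, -0.00123779,  0.00030182, -0.00093935, -0.00019178,
        0.00098069]), 'tau': array([-7.02534453e-04, -4.80625248e+01,  2.98535049e+01,  1.93494104e-02,
       -1.42995582e-04, -1.26423160e-06]), 'tcp_pos': array([ 0.16643158, -0.54985496,  0.23039686]), 'orientation': array([-9.21049678e-04,  9.89225615e-01,  1.46396154e-01, -7.19857878e-06]), 'wrist_force': array([ 0.5176479 ,  0.74315514, -0.97882058]), 'ft_torque': array([-0.00338011, -0.00675804, -0.04431274]), 'finger_gap': 0.08551722500146414}
side [[-0.840962    0.28062849 -0.46263437  0.15384876]
 [-0.54104923 -0.4471331   0.71227643  0.64846685]
 [-0.00697408  0.84930539  0.52785578  0.50829369]
 [ 0.          0.          0.          1.        ]] [[424.70843352   0.         277.97715649]
 [  0.         424.70843352 211.9498377 ]
 [  0.           0.           1.        ]] ['pixels', 'depth', 'mtx', 'T', 'shot']
top [[ 0.01868425  0.99097597 -0.13273104  0.38049391]
 [-0.99961481  0.01579017 -0.02282341  0.01000367]
 [-0.02052161  0.13310636  0.99088928  1.36642416]
 [ 0.          0.          0.          1.        ]] [[534.25424447   0.         270.74389775]
 [  0.         534.25424447 204.34222026]
 [  0.           0.           1.        ]] ['pixels', 'depth', 'mtx', 'T', 'shot']
```

View pics/side0.png

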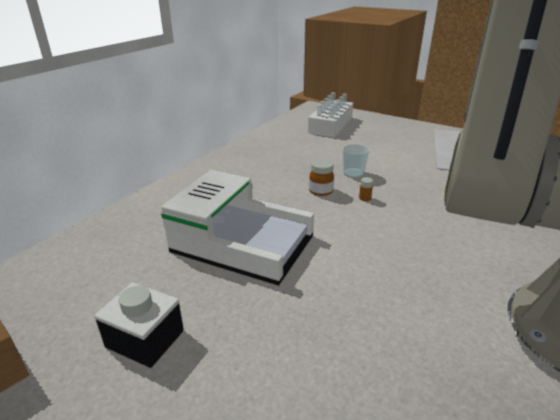

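View pics/top0.png

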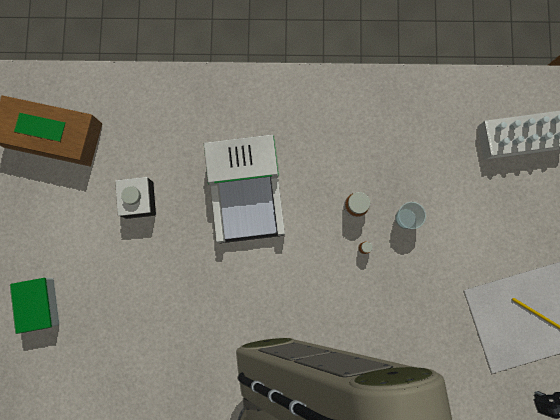

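The side view shows the sampler at about (240,230), the small vial at (366,190), the jar at (321,178), the beaker at (355,160) and the pump at (140,325). In the top view the sampler is at (245,190), the vial at (366,247), the jar at (358,204), the beaker at (410,215) and the pump at (135,198).

```bash
cat > h.py <<'E'
import numpy as np, cv2
from workcell import get_state, vision, workorder, silhouettes, tip_of
from scipy.spatial.transform import Rotation as R
def ray(p,uv,T=None):
    T=p["T"] if T is None else T
    K=p["mtx"]; d=np.array([(uv[0]-K[0,2])/K[0,0],-(uv[1]-K[1,2])/K[1,1],-1.])
    return T[:3,3],T[:3,:3]@d
def atz(p,uv,z,T=None):
    o,d=ray(p,uv,T); return o+d*(z-o[2])/d[2]
def tri(rs):
    A=np.zeros((3,3));b=np.zeros(3)
    for o,d in rs:
        d=d/np.linalg.norm(d);M=np.eye(3)-np.outer(d,d);A+=M;b+=M@o
    return np.linalg.solve(A,b)
def cloud(p,T=None):
    T=p["T"] if T is None else T
    v,u=np.mgrid[0:420,0:560]; K=p["mtx"]; D=p["depth"]
    P=np.stack([(u-K[0,2])/K[0,0]*D,-(v-K[1,2])/K[1,1]*D,-D],-1)
    W=P@T[:3,:3].T+T[:3,3]; W[D==0]=np.nan
    return W
def wristT(s,p):
    q=s["orientation"];M=np.eye(4);M[:3,:3]=R.from_quat([q[1],q[2],q[3],q[0]]).as_matrix();M[:3,3]=s["tcp_pos"]
    return M@p["tool_from_camera"]
E
python3 - <<'E'
from h import *
np.set_printoptions(precision=4,suppress=True)
P={n:vision.read_camera(n) for n in ["side","top"]}
Z=dict(sampler=0,socket_spot=.057,vial_center=.025,beaker=0,jar=0,pump=0)
for l,z in Z.items():
    rs=[]
    for n,p in P.items():
        t=tip_of(p,l)
        for a in t[:2]: print(l,n,a["location"],round(a["confidence"],2),atz(p,a["location"],z))
        if t: rs.append(ray(p,t[0]["location"]))
    if len(rs)==2: print("   tri",tri(rs))
for n,p in P.items():
    W=cloud(p)
    for l in ["sampler","vial_center","jar","beaker","pump"]:
        s=silhouettes(p,l)
        if s:
            m=s[0]["mask"]; w=W[m]; w=w[~np.isnan(w[:,0])]
            print(n,l,m.sum(),s[0]["confidence"],np.percentile(w,[3,50,97],axis=0).tolist() and np.percentile(w,[3,50,97],axis=0).round(3).tolist())
# top cam: white hood top / rails
W=cloud(P["top"]); np.save("topW.npy",W)
rg=(W[...,0]>.3)&(W[...,0]<.75)&(W[...,1]>-.1)&(W[...,1]<.25)
for lo,hi,nm in [(.095,.118,"hood"),(.05,.068,"rails"),(.03,.05,"tray")]:
    m=rg&(W[...,2]>lo)&(W[...,2]<hi); print(nm,m.sum(),np.nanmedian(W[m],0), )
    if m.sum()>20:
        r=cv2.minAreaRect((W[m][:,:2]*1000).astype(np.float32)); print(r)
E
```

```text
sampler side [232.2, 243.5] 0.81 [0.6124 0.1139 0.    ]
sampler top [242.9, 183.0] 0.94 [0.6183 0.1149 0.    ]
   tri [ 0.6162  0.1135 -0.0012]
socket_spot side [251.1, 221.4] 0.89 [0.5748 0.0966 0.057 ]
vial_center side [369.2, 186.8] 0.72 [ 0.4551 -0.2141  0.025 ]
vial_center top [364.8, 246.7] 0.64 [ 0.4572 -0.1961  0.025 ]
   tri [ 0.4529 -0.1959  0.0345]
beaker side [355.8, 175.2] 0.58 [ 0.5251 -0.2999  0.    ]
beaker top [407.3, 222.6] 0.88 [ 0.522  -0.3085  0.    ]
   tri [ 0.5252 -0.3083 -0.004 ]
jar side [319.9, 188.0] 0.62 [ 0.572  -0.1879  0.    ]
jar top [355.6, 207.4] 0.68 [ 0.5591 -0.1768  0.    ]
   tri [ 0.5612 -0.1741  0.0091]
pump side [142.1, 338.6] 0.69 [0.5767 0.3836 0.    ]
pump top [140.5, 201.7] 0.58 [ 0.5651  0.3797 -0.    ]
   tri [0.5687 0.3827 0.0034]
side sampler 7992 0.56 [[0.471, 0.023, 0.009], [0.617, 0.175, 0.059], [0.699, 0.203, 0.109]]
side vial_center 277 0.69 [[0.444, -0.204, 0.005], [0.455, -0.187, 0.032], [0.469, -0.182, 0.053]]
side jar 845 0.88 [[0.535, -0.191, 0.006], [0.556, -0.155, 0.048], [0.587, -0.145, 0.078]]
side beaker 738 0.92 [[0.50
[... 319 characters left out ...]
], [0.465, -0.182, 0.054]]
top jar 569 0.67 [[0.534, -0.197, -0.001], [0.558, -0.169, 0.073], [0.587, -0.145, 0.079]]
top beaker 707 0.9 [[0.505, -0.334, -0.001], [0.536, -0.312, 0.024], [0.563, -0.272, 0.072]]
top pump 1515 0.89 [[0.524, 0.34, 0.003], [0.566, 0.375, 0.068], [0.614, 0.422, 0.092]]
hood 2904 [0.6589 0.1145 0.1062]
((660.0682373046875, 115.25370788574219), (104.28226470947266, 170.10569763183594), 7.985705852508545)
rails 836 [0.542  0.1582 0.0573]
((544.8740234375, 99.31365966796875), (146.33494567871094, 169.8680419921875), 7.8750691413879395)
tray 2992 [0.5487 0.101  0.0396]
((547.1974487304688, 98.50247955322266), (149.98300170898438, 165.5018768310547), 7.916960716247559)
```

```bash
python3 -m inch '[[0,0,0,0,0,4.45,0],[0,0,0,0,0,4.45,0],[3.35,-3.1,0,0,0,0,0],[3.35,-3.1,0,0,0,0,0],[3.35,-3.1,0,0,0,0,0]]' 40; python3 -m inch '[[3.35,-3.1,0,0,0,0,0],[3.35,-3.1,0,0,0,0,0],[3.35,-3.1,0,0,0,0,0],[3.35,-3.1,0,0,0,0,0],[3.35,-3.1,0,0,0,0,0]]'
python3 - <<'E'
from h import *
s=get_state();p=vision.read_camera("wrist");print(p["tool_from_camera"].round(3),s["tcp_pos"],s["orientation"],s["wrist_force"])
cv2.imwrite("pics/w1.png",p["pixels"][:,:,::-1])
T=wristT(s,p)
print(p["mtx"])
for l,z in [("vial_center",.025),("jar",0),("beaker",0)]:
    for t in tip_of(p,l)[:2]: print(l,t["location"],t["confidence"],atz(p,t["location"],z,T))
E
```

```text
clock: 1.8
tcp_pos: [0.2537, -0.4434, 0.2311]
orientation: [-0.0, 0.998, 0.068, 0.0]
wrist_force: [1.1, -0.2, -0.1]
finger_gap: 0.0121
clock: 2.3
tcp_pos: [0.3987, -0.2663, 0.2316]
orientation: [0.0, 0.998, 0.069, 0.0]
wrist_force: [0.1, 0.1, 0.3]
finger_gap: -0.0005
[[ 0.     0.964  0.265  0.067]
 [ 1.    -0.001  0.     0.   ]
 [ 0.001  0.265 -0.964 -0.143]
 [ 0.     0.     0.     1.   ]] [ 0.39865881 -0.26629173  0.23160099] [3.71109051e-04 9.97613267e-01 6.90474081e-02 2.93849997e-04] [0.0543374  0.13849784 0.32514191]
[[357.53107626   0.         276.35977417]
 [  0.         357.53107626 214.19952568]
 [  0.           0.           1.        ]]
vial_center [213.1, 116.7] 0.68 [ 0.45669126 -0.19812824  0.025     ]
beaker [332.6, 50.1] 0.57 [ 0.53374156 -0.30233017  0.        ]
```

View pics/w1.png

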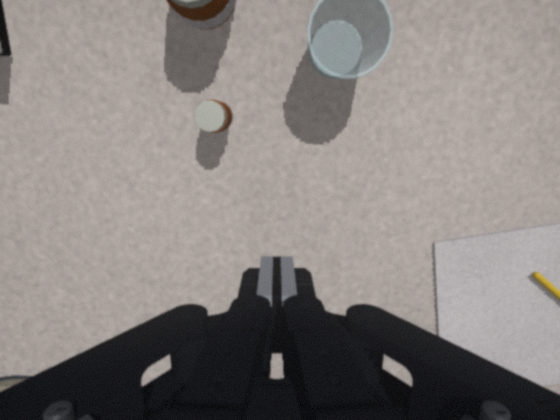

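```bash
python3 -m inch '[[0,0,0,0,0,0,0],[0,0,0,0,0,0,0]]'
```

```text
clock: 2.7
tcp_pos: [0.397, -0.2689, 0.2313]
orientation: [0.0, 0.998, 0.068, -0.0]
wrist_force: [-0.7, 0.6, -0.7]
finger_gap: 0.0
```

The wrist view shows the vial at (213,116), the jar at (205,5) and the beaker at (345,40), which agrees with the fixed cameras to within a few mm.

```bash
python3 -m inch '[[1.1,-3.5,0,0,0,0,0],[1.1,-3.5,0,0,0,0,0],[1.1,-3.5,0,0,0,0,0],[1.1,-3.5,0,0,0,0,0],[1.1,-3.5,0,0,0,0,0]]'; python3 -m inch '[[1.1,-3.5,0,0,0,0,0],[1.1,-3.5,0,0,0,0,0],[1.1,-3.5,0,0,0,0,0],[1.1,-3.5,0,0,0,0,0],[1.1,-3.5,0,0,0,0,0]]'; python3 -m inch '[[0,0,0,0,0,0,0],[0,0,0,0,0,0,0]]'
python3 - <<'E'
from h import *
np.set_printoptions(precision=4,suppress=True)
s=get_state();p=vision.read_camera("wrist");print(s["tcp_pos"],s["orientation"],s["wrist_force"])
cv2.imwrite("pics/w2.png",p["pixels"][:,:,::-1])
T=wristT(s,p)
for l,z in [("sampler",0),("socket_spot",.057)]:
    for t in tip_of(p,l)[:2]: print(l,t["location"],t["confidence"],atz(p,t["location"],z,T))
W=cloud(p,T);rg=(W[...,0]>.3)&(W[...,0]<.75)&(W[...,1]>-.1)&(W[...,1]<.25)
for lo,hi,nm in [(.1,.118,"hood"),(.053,.065,"rails"),(.03,.05,"tray")]:
    m=rg&(W[...,2]>lo)&(W[...,2]<hi); print(nm,m.sum(),np.nanmedian(W[m],0))
    if m.sum()>20: print(cv2.minAreaRect((W[m][:,:2]*1000).astype(np.float32)))
E
```

```text
clock: 3.2
tcp_pos: [0.4278, -0.087, 0.2313]
orientation: [0.0, 0.998, 0.068, 0.0]
wrist_force: [0.7, 0.1, -0.1]
finger_gap: 0.0001
clock: 3.7
tcp_pos: [0.4588, 0.0941, 0.2314]
orientation: [0.0, 0.998, 0.068, 0.0]
wrist_force: [0.5, -0.7, -1.0]
finger_gap: -0.0001
clock: 3.9
tcp_pos: [0.4585, 0.0936, 0.2311]
orientation: [0.0, 0.998, 0.069, -0.0]
wrist_force: [1.3, -0.4, -0.2]
finger_gap: 0.0003
[0.4585 0.0936 0.2311] [ 0.0003  0.9976  0.0692 -0.0002] [ 1.332  -0.3811 -0.1596]
hood 0 [nan nan nan]
rails 7714 [0.5507 0.0397 0.057 ]
((544.6295776367188, 97.02227783203125), (141.08290100097656, 170.5598602294922), 7.919924259185791)
tray 26239 [0.5556 0.0979 0.0394]
((548.0240478515625, 97.63784790039062), (147.32936096191406, 135.20782470703125), 7.949381351470947)
  return np.nanmean(a, axis, out=out, keepdims=keepdims)
```

View pics/w2.png

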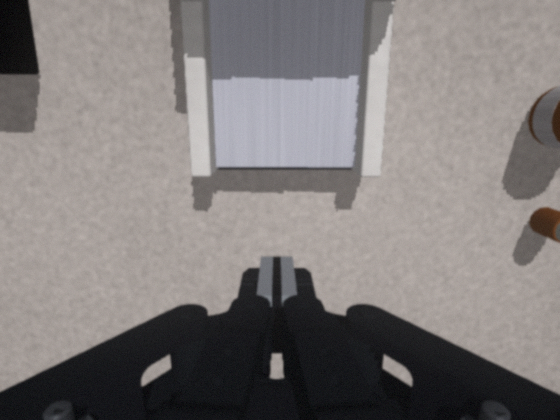

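The tray's bare top fills (215–355, 0–165) in this view, between rails at columns 200 and 378. The camera depth puts it about 39 mm high, with the yaw matching the tool's.

```bash
python3 -m inch '[[2.7,0.25,0,0,0,0,0],[2.7,0.25,0,0,0,0,0],[2.6,0.2,-0.2,0,0,0,0],[0,0,3.3,0,0,0,0],[0,0,3.3,0,0,0,0]]'; python3 -m inch '[[0,0,3.3,0,0,0,0],[0,0,3.3,0,0,0,0],[0,0,3.3,0,0,0,0],[0,0,0.2,0,0,0,0],[0,0,0,0,0,0,0]]';python3 -m inch '[[0,0,0,0,0,0,0],[0,0,0,0,0,0,0]]'
```

```text
clock: 4.55
tcp_pos: [0.5406, 0.0964, 0.1673]
orientation: [0.0, 0.998, 0.068, 0.002]
wrist_force: [0.0, 0.9, 0.3]
finger_gap: -0.0001
clock: 5.05
tcp_pos: [0.5381, 0.097, 0.0662]
orientation: [0.0, 0.998, 0.068, -0.001]
wrist_force: [0.4, 0.3, 0.2]
finger_gap: -0.0001
clock: 5.25
tcp_pos: [0.5402, 0.0979, 0.0684]
orientation: [0.0, 0.998, 0.069, 0.002]
wrist_force: [-0.3, -0.2, -0.3]
finger_gap: 0.0002
```

```bash
python3 -m inch '[[0,0,1,0,0,0,0],[0,0,0.8,0,0,0,0],[0,0,0.2,0,0,0,0],[0,0,0,0,0,0,0],[0,0,0,0,0,0,0]]'; python3 -m inch '[[0,0,0.2,0,0,0,0],[0,0,0,0,0,0,0]]'; python3 -m inch '[[0,0,0.2,0,0,0,0],[0,0,0,0,0,0,0]]'
```

```text
clock: 5.75
tcp_pos: [0.5384, 0.0982, 0.0461]
orientation: [0.0, 0.998, 0.069, -0.0]
wrist_force: [-0.3, 0.1, 0.0]
finger_gap: -0.0001
clock: 5.95
tcp_pos: [0.5385, 0.0982, 0.0442]
orientation: [0.0, 0.998, 0.069, -0.0]
wrist_force: [-0.4, 0.2, -0.5]
finger_gap: -0.0001
clock: 6.15
tcp_pos: [0.5385, 0.0981, 0.0421]
orientation: [0.0, 0.998, 0.069, -0.0]
wrist_force: [0.2, 0.0, 0.0]
finger_gap: -0.0002
```

```bash
for i in 1 2 3; do python3 -m inch '[[0,0,0.1,0,0,0,0],[0,0,0,0,0,0,0]]' | grep -E "tcp|force"; done
```

```text
tcp_pos: [0.5385, 0.0981, 0.0412]
wrist_force: [0.2, -1.0, -0.6]
tcp_pos: [0.5385, 0.0981, 0.0401]
wrist_force: [0.3, -1.0, -0.1]
tcp_pos: [0.5387, 0.0981, 0.0393]
wrist_force: [0.0, -0.5, 0.7]
```

```bash
python3 -m inch '[[0,0,0.06,0,0,0,0],[0,0,0,0,0,0,0]]' | grep -E "tcp|force";python3 -m inch '[[0,0,0.05,0,0,0,0],[0,0,0,0,0,0,0]]' | grep -E "tcp|force"
```

```text
tcp_pos: [0.5387, 0.0981, 0.0391]
wrist_force: [-1.5, 0.1, 3.9]
tcp_pos: [0.5387, 0.0981, 0.0389]
wrist_force: [-2.1, -0.2, 8.0]
```

```bash
python3 -m inch '[[0,0,0.09,0,0,0,0],[0,0,0,0,0,0,0]]' | grep -E "tcp|force"
```

```text
tcp_pos: [0.5387, 0.0981, 0.0386]
wrist_force: [-3.4, 0.4, 11.6]
```

```bash
python3 -m inch '[[0,0,0.06,0,0,0,0],[0,0,0,0,0,0,0]]' | grep -E "tcp|force";  python3 -m inch '[[-0.3,0,0,0,0,0,0],[-0.3,0,0,0,0,0,0],[-0.3,0,0,0,0,0,0]]' | grep -E "tcp|force"
```

```text
tcp_pos: [0.5387, 0.0981, 0.0384]
wrist_force: [-4.7, -0.4, 15.5]
tcp_pos: [0.5341, 0.0972, 0.0389]
wrist_force: [4.8, 0.5, 6.6]
```

```bash
python3 -m inch '[[0,0,0,0,0,0,0],[0,0,0,0,0,0,0]]' | grep -E "tcp|force";  python3 -m inch '[[0,0,0.1,0,0,0,0],[0,0,0,0,0,0,0]]' | grep -E "tcp|force"
```

```text
tcp_pos: [0.5336, 0.0971, 0.0388]
wrist_force: [3.0, -0.0, 7.2]
tcp_pos: [0.5336, 0.0971, 0.0384]
wrist_force: [1.7, 0.5, 12.8]
```

```bash
python3 -m inch '[[-0.2,0,0.05,0,0,0,0],[-0.2,0,0.03,0,0,0,0]]' | grep -E "tcp|force";  python3 -m inch '[[-0.3,0,0,0,0,0,0],[-0.3,0,0,0,0,0,0]]' | grep -E "tcp|force"
```

```text
tcp_pos: [0.5321, 0.0969, 0.0385]
wrist_force: [5.5, 1.7, 13.1]
tcp_pos: [0.5263, 0.0961, 0.0385]
wrist_force: [5.5, 2.0, 11.9]
```

```bash
python3 -m inch '[[-0.4,0,0.03,0,0,0,0],[-0.4,0,0.01,0,0,0,0],[-0.4,0,0,0,0,0,0]]' | grep -E "tcp|force";  python3 -m inch '[[-0.4,0,0,0,0,0,0],[-0.4,0,0,0,0,0,0],[-0.4,0,0,0,0,0,0]]' | grep -E "tcp|force"
python3 - <<'E'
from h import *
s=get_state();p=vision.read_camera("wrist");cv2.imwrite("pics/w3.png",p["pixels"][:,:,::-1])
p=vision.read_camera("top");cv2.imwrite("pics/t3.png",p["pixels"][100:300,150:350,::-1].repeat(3,0).repeat(3,1))
E
```

```text
tcp_pos: [0.5148, 0.0945, 0.0384]
wrist_force: [5.9, 1.9, 14.4]
tcp_pos: [0.5029, 0.0929, 0.0384]
wrist_force: [6.1, 1.9, 14.5]
```

View pics/w3.png

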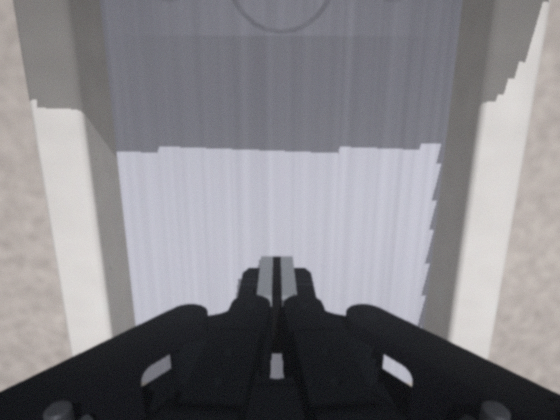

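The wide socket's rim is now visible at (282, 5–30) at the top edge, so the tray is following. Carrying on with the drag.

```bash
for i in 1 2; do :; done; python3 -m inch '[[-0.4,0,0,0,0,0,0],[-0.4,0,0,0,0,0,0],[-0.4,0,0,0,0,0,0],[-0.4,0,0,0,0,0,0]]' | grep -E "tcp|force";  python3 -m inch '[[-0.4,0,0,0,0,0,0],[-0.4,0,0,0,0,0,0],[-0.4,0,0,0,0,0,0],[-0.4,0,0,0,0,0,0]]' | grep -E "tcp|force"; python3 -m inch '[[-0.4,0,0,0,0,0,0],[-0.4,0,0,0,0,0,0]]' | grep -E "tcp|force"
```

```text
tcp_pos: [0.4872, 0.0907, 0.0383]
wrist_force: [5.7, 2.5, 14.0]
tcp_pos: [0.4714, 0.0885, 0.0383]
wrist_force: [5.6, 2.4, 15.1]
tcp_pos: [0.4635, 0.0874, 0.0383]
wrist_force: [6.4, 2.6, 15.5]
```

```bash
python3 -m inch '[[-0.3,0,0,0,0,0,0],[-0.3,0,0,0,0,0,0],[-0.3,0,0,0,0,0,0]]' | grep -E "tcp|force"; python3 -m inch '[[-0.2,0,0,0,0,0,0],[-0.2,0,0,0,0,0,0]]' | grep -E "tcp|force"; python3 -m inch '[[-0.2,0,0,0,0,0,0]]' | grep -E "tcp|force"
```

```text
tcp_pos: [0.4547, 0.0862, 0.0382]
wrist_force: [5.9, 3.6, 15.4]
tcp_pos: [0.4507, 0.0857, 0.0382]
wrist_force: [5.5, 3.4, 16.3]
tcp_pos: [0.4488, 0.0854, 0.0382]
wrist_force: [6.4, 3.6, 16.3]
```

```bash
for i in 1 ; do python3 -m inch '[[-0.2,0,0,0,0,0,0]]' | grep -E "tcp|force";  python3 -m inch '[[-0.2,0,0,0,0,0,0]]' | grep -E "tcp|force"; python3 -m inch '[[-0.2,0,0,0,0,0,0]]' | grep -E "tcp|force"; done
```

```text
tcp_pos: [0.4478, 0.0852, 0.0384]
wrist_force: [10.4, 4.8, 13.0]
tcp_pos: [0.4462, 0.0848, 0.0384]
wrist_force: [9.6, 2.4, 12.5]
tcp_pos: [0.4444, 0.0843, 0.0384]
wrist_force: [9.8, 2.0, 12.5]
```

The horizontal force jumped from 6–7 N to 11 N at about 92 mm of travel and the tip then began to slip, so the tray is at its stop. Lifting off now to verify.

```bash
python3 -m inch '[[0,0,-1,0,0,0,0],[0.3,0,-4,0,0,0,0],[1,0,-4,0,0,0,0],[1.5,0,-4,0,0,0,0],[1.5,0,-4,0,0,0,0]]';python3 -m inch '[[0,0,0,0,0,0,0],[0,0,0,0,0,0,0]]'
python3 - <<'E'
from h import *
np.set_printoptions(precision=4,suppress=True)
s=get_state();p=vision.read_camera("wrist");print(s["tcp_pos"],s["orientation"])
cv2.imwrite("pics/w4.png",p["pixels"][:,:,::-1])
T=wristT(s,p)
for l,z in [("sampler",0),("socket_spot",.057)]:
    for t in tip_of(p,l)[:2]: print(l,t["location"],t["confidence"],atz(p,t["location"],z,T))
W=cloud(p,T);rg=(W[...,0]>.3)&(W[...,0]<.75)&(W[...,1]>-.1)&(W[...,1]<.25)
for lo,hi,nm in [(.1,.118,"hood"),(.053,.065,"rails"),(.03,.046,"tray"),(.02,.029,"socket")]:
    m=rg&(W[...,2]>lo)&(W[...,2]<hi); print(nm,m.sum())
    if m.sum()>20: print(np.nanmedian(W[m],0),cv2.minAreaRect((W[m][:,:2]*1000).astype(np.float32)))
np.save("W4.npy",W);np.save("T4.npy",T)
E
```

```text
clock: 11.75
tcp_pos: [0.4774, 0.0898, 0.2059]
orientation: [0.0, 0.998, 0.069, -0.001]
wrist_force: [0.8, 0.2, 0.5]
finger_gap: 0.0001
clock: 11.95
tcp_pos: [0.4784, 0.0897, 0.205]
orientation: [0.0, 0.998, 0.069, 0.0]
wrist_force: [0.6, 1.1, -0.4]
finger_gap: -0.0
[0.4784 0.0897 0.205 ] [0.0001 0.9976 0.0692 0.0005]
sampler [275.9, 38.5] 0.72 [0.6111 0.1087 0.    ]
hood 1444
[0.6117 0.1048 0.1045] ((611.822265625, 106.1667709350586), (3.260152816772461, 166.5716552734375), 7.910336494445801)
rails 8869
[0.5525 0.1546 0.057 ] ((548.512939453125, 97.64251708984375), (148.9501953125, 170.646240234375), 7.911763668060303)
tray 34950
[0.5139 0.0918 0.0393] ((511.443359375, 92.39974975585938), (236.57032775878906, 135.15805053710938), 7.989689826965332)
socket 2108
[0.5649 0.0997 0.0254] ((553.1394653320312, 98.1376724243164), (158.33993530273438, 134.8886260986328), 7.914016246795654)
```

View pics/w4.png

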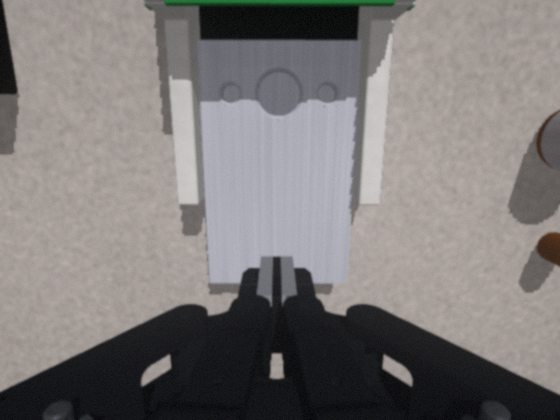

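The tray is now out: its front edge is at row 283, the rail ends are at row 204, and the wide socket is centred at about (279,92). Measuring the travel and the socket centre.

```bash
python3 - <<'E'
from h import *
np.set_printoptions(precision=4,suppress=True)
W=np.load("W4.npy");T=np.load("T4.npy")
a=np.deg2rad(7.92);ex=np.array([np.cos(a),np.sin(a)]);ey=np.array([-ex[1],ex[0]])
X=W[...,:2]@ex;Y=W[...,:2]@ey;Z=W[...,2]
r=(Z>.0555)&(Z<.0585)&(Y>-.08)&(Y<.12)&(X<.75)&(X>.3)
yc=(Y[r].min()+Y[r].max())/2; print("rail y",Y[r].min(),Y[r].max(),yc,"front",np.percentile(X[r],[0,.5,1,100]))
t=(Z>.0375)&(Z<.041)&(abs(Y-yc)<.06)
print("tray front",np.percentile(X[t],[0,.1,.5,1]),"back",X[t].max(), "z",np.median(Z[t]))
c=(Z<.030)&(Z>.02)&(abs(Y-yc)<.022)&(X>.54)&(X<.61)
print("sock pts",c.sum(),X[c].min(),X[c].max(),Y[c].min(),Y[c].max(),np.median(X[c]),np.median(Y[c]),np.median(Z[c]))
g=cv2.cvtColor(cv2.imread("pics/w4.png"),cv2.COLOR_BGR2GRAY)
h=cv2.HoughCircles(g[60:130,240:320],cv2.HOUGH_GRADIENT_ALT,1,20,param1=100,param2=.5,minRadius=17,maxRadius=30);print(h)
p=vision.read_camera("wrist")
for uv in [(279,92)]+([(h[0,0,0]+240,h[0,0,1]+60)] if h is not None else []):
    w=atz(p,uv,.0393,T);print(w,w[:2]@ex,w[:2]@ey)
cv2.imwrite("pics/w4c.png",cv2.resize(cv2.imread("pics/w4.png")[60:130,200:360],None,fx=5,fy=5))
E
```

```text
rail y -0.06371452822007673 0.10602775021856113 0.021156610999242202 front [0.4825 0.4835 0.4843 0.6312]
tray front [0.4012 0.4018 0.4042 0.4069] back 0.6119017935144107 z 0.03930967792067552
sock pts 1484 0.5538100691491885 0.5896512208590737 0.0035105994969614274 0.038771173701981076 0.5720047255702424 0.020774013318859398 0.025360238517704664
[[[39.     34.     23.1121]]]
[0.5644 0.0995 0.0393] 0.5727207804458524 0.02082719570350329
[0.5629 0.0993 0.0393] 0.5711682285913527 0.020823138739265196
```

View pics/w4c.png

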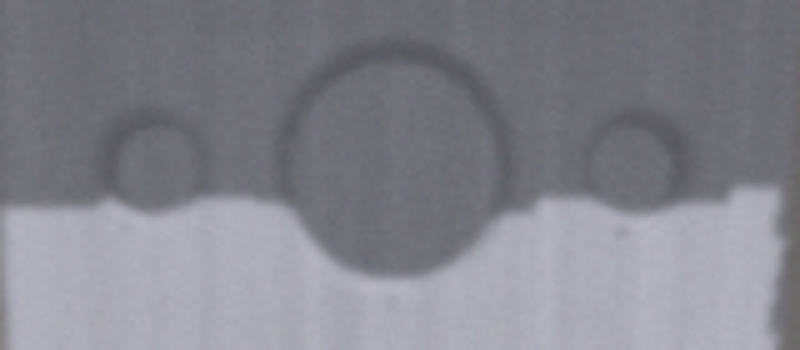

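Rail fronts to tray front measures 81 mm against the 80 mm expected at full travel. The socket is at world (0.564, 0.0996) and its floor at about 25 mm, so the tray is fully out. Now I'll view the vial from the same relative geometry.

```bash
python3 -m inch '[[-2.1,4,0,0,0,0,5.5],[-2.1,4,0,0,0,0,5.5],[-2.1,4,0,0,0,0,5.5],[-2.1,4,0,0,0,0,5.5],[-2.1,4,0,0,0,0,5.5]]' 30;python3 -m inch '[[-2.1,4,0,0,0,0,5.5],[-2.1,4,0,0,0,0,5.5],[0,0,0,0,0,0,5.5],[0,0,0,0,0,0,5.5]]'
cat > v.py <<'E'
from h import *
import sys
np.set_printoptions(precision=4,suppress=True)
s=get_state();p=vision.read_camera("wrist");print(s["tcp_pos"],s["orientation"])
cv2.imwrite(sys.argv[1],p["pixels"][:,:,::-1])
T=wristT(s,p)
for l,z in [("vial_center",.025),("jar",0),("beaker",0)]:
    for t in tip_of(p,l)[:2]: print(l,t["location"],t["confidence"],atz(p,t["location"],z,T))
W=cloud(p,T);v=np.array([.456,-.197])
m=(np.hypot(W[...,0]-v[0],W[...,1]-v[1])<.03)&(W[...,2]>.045)&(W[...,2]<.056)
pts=(W[m][:,:2]*1000).astype(np.float32); print("cap",m.sum(),cv2.minEnclosingCircle(pts),np.median(W[m],0))
m=(np.hypot(W[...,0]-v[0],W[...,1]-v[1])<.035)&(W[...,2]>.01)&(W[...,2]<.056)
print("all",cv2.minAreaRect((W[m][:,:2]*1000).astype(np.float32)))
E
python3 v.py pics/w5.png
```

```text
clock: 12.65
tcp_pos: [0.3999, -0.1237, 0.2034]
orientation: [-0.0, 0.998, 0.069, -0.001]
wrist_force: [0.8, -0.1, -0.2]
finger_gap: 0.0546
clock: 13.05
tcp_pos: [0.37, -0.2081, 0.2035]
orientation: [-0.001, 0.998, 0.067, -0.001]
wrist_force: [-0.3, 1.2, -0.2]
finger_gap: 0.055
[ 0.37   -0.2081  0.2035] [-0.001   0.9977  0.0675 -0.0008]
beaker [414.3, 13.9] 0.93 [ 0.5373 -0.3058  0.    ]
cap 945 ((457.3546142578125, -198.73089599609375), 13.435731887817383) [ 0.4574 -0.1986  0.0501]
all ((456.44671630859375, -198.5736541748047), (28.14359474182129, 28.8875732421875), 8.41149616241455)
```

View pics/w5.png

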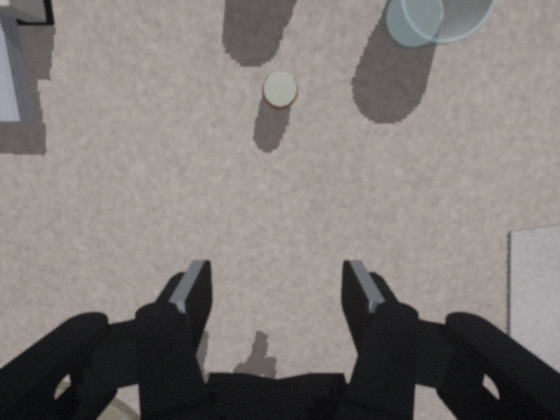

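The vial's cap is at (280,90), world (0.457, −0.199), with its top at 50 mm and radius 13.4 mm. That matches the spec.

```bash
python3 -m inch '[[4.4,0.15,0,0,0,0,5.5],[4.4,0.15,0,0,0,0,5.5],[0,0,4,0,0,0,5.5],[0,0,3,0,0,0,5.5],[0,0,3,0,0,0,5.5]]';python3 -m inch '[[0,0,3,0,0,0,5.5],[0,0,0,0,0,0,5.5],[0,0,0,0,0,0,5.5],[0,0,0,0,0,0,5.5]]'; python3 -c "
from h import *
p=vision.read_camera('wrist');cv2.imwrite('pics/w6.png',p['pixels'][:,:,::-1])
for _ in range(3):
  s=get_state();print(s['tcp_pos'],s['orientation'])"
```

```text
clock: 13.75
tcp_pos: [0.4595, -0.1967, 0.1031]
orientation: [-0.0, 0.997, 0.071, -0.0]
wrist_force: [-0.7, -0.8, -0.2]
finger_gap: 0.055
clock: 14.15
tcp_pos: [0.4601, -0.1988, 0.0762]
orientation: [0.001, 0.998, 0.07, 0.001]
wrist_force: [0.4, -0.5, 0.0]
finger_gap: 0.0551
[ 0.46021148 -0.19909499  0.07636903] [0.00102804 0.99757336 0.06960338 0.00130675]
[ 0.46021148 -0.19909499  0.07636903] [0.00102804 0.99757336 0.06960338 0.00130675]
[ 0.46021148 -0.19909499  0.07636903] [0.00102804 0.99757336 0.06960338 0.00130675]
```

View pics/w6.png

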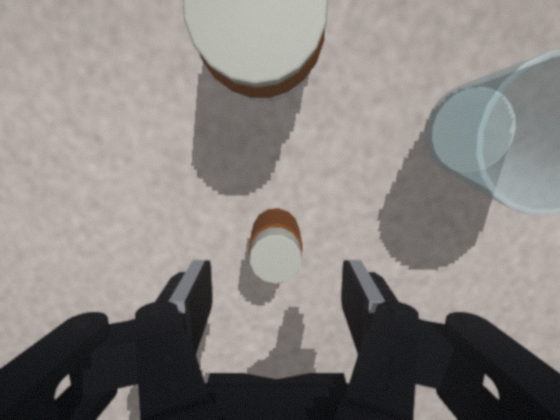

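The cap, at (276,255), is midway between the open fingers (inner edges at 211 and 343). The jar and beaker are well clear.

```bash
python3 -m inch '[[-0.2,0,2,0,0,0,5.5],[0,0,2,0,0,0,5.5],[0,0,1,0,0,0,5.5],[0,0,0,0,0,0,5.5],[0,0,0,0,0,0,5.5]]';python3 -m inch '[[0,0,0,0,0,0,5.5],[0,0,0,0,0,0,5.5]]'
```

```text
clock: 14.7
tcp_pos: [0.4574, -0.1994, 0.0254]
orientation: [0.0, 0.998, 0.069, 0.0]
wrist_force: [-0.5, -0.6, -1.2]
finger_gap: 0.0547
clock: 14.9
tcp_pos: [0.4575, -0.1995, 0.0254]
orientation: [0.001, 0.998, 0.069, 0.001]
wrist_force: [0.1, 0.2, -0.3]
finger_gap: 0.055
```

```bash
python3 -m inch '[[0,0,0.6,0,0,0,5.5],[0,0,0.35,0,0,0,5.5],[0,0,0,0,0,0,5.5],[0,0,0,0,0,0,4],[0,0,0,0,0,0,3.4]]' 30;python3 -m inch '[[0,0,0,0,0,0,2.4],[0,0,0,0,0,0,2.4],[0,0,0,0,0,0,2.4],[0,0,0,0,0,0,2.4],[0,0,0,0,0,0,2.4]]'
```

```text
clock: 15.4
tcp_pos: [0.4568, -0.199, 0.015]
orientation: [-0.0, 0.998, 0.069, -0.0]
wrist_force: [0.1, 0.1, -0.6]
finger_gap: 0.034
clock: 15.9
tcp_pos: [0.457, -0.1991, 0.0152]
orientation: [0.0, 0.998, 0.069, 0.0]
wrist_force: [-0.3, -0.9, 2.1]
finger_gap: 0.0286
```

```bash
python3 -m inch '[[0,0,-0.5,0,0,0,2.4],[0,0,-1.5,0,0,0,2.4],[0,0,-2.5,0,0,0,2.4],[0,0,-2.5,0,0,0,2.4],[0,0,0,0,0,0,2.4]]';  python3 - <<'E'
from h import *
s=get_state();p=vision.read_camera("wrist");cv2.imwrite("pics/w7.png",p["pixels"][:,:,::-1]);print(s["tcp_pos"],s["wrist_force"],s["finger_gap"])
p=vision.read_camera("side");cv2.imwrite("pics/s7.png",cv2.resize(p["pixels"][80:260,260:500,::-1],None,fx=3,fy=3))
E
```

```text
clock: 16.4
tcp_pos: [0.4588, -0.2002, 0.0883]
orientation: [0.002, 0.998, 0.069, 0.002]
wrist_force: [1.0, -0.9, -0.1]
finger_gap: 0.0287
[ 0.45877823 -0.20022297  0.08825596] [ 1.04889653 -0.91530203 -0.13346311] 0.02872236556940794
```

View pics/w7.png

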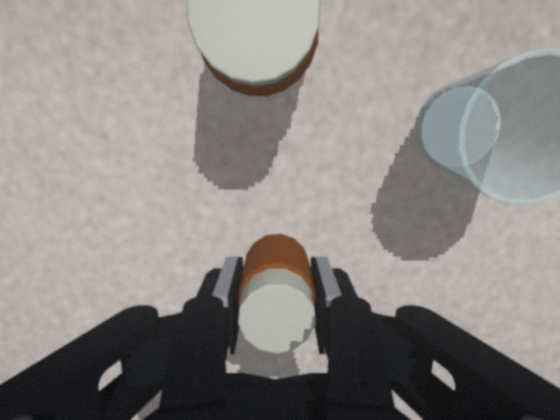

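View pics/s7.png

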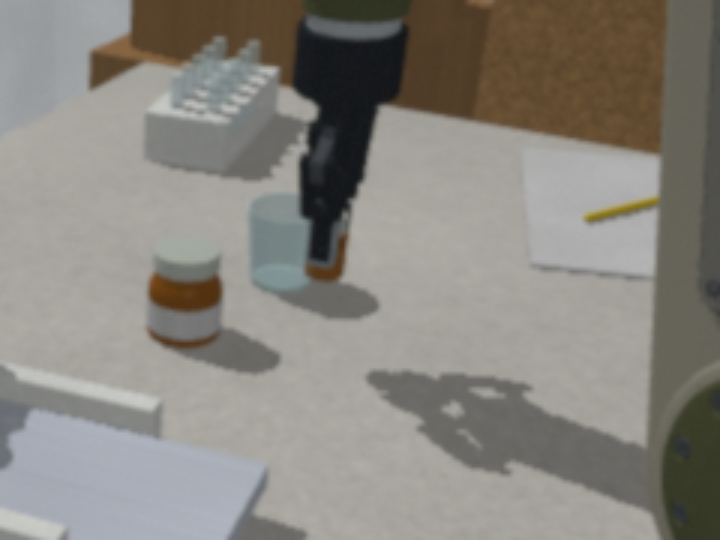

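The vial is held upright between the pads with its cap at (277,318), and it is clear of the bench. The jar and beaker haven't moved. Carrying it to the socket.

```bash
python3 -m inch '[[0,0,-2.5,0,0,0,2.4],[0,0,-2.5,0,0,0,2.4],[1.8,-3.5,0,0,0,0,2.4],[1.8,-3.5,0,0,0,0,2.4],[1.8,-3.5,0,0,0,0,2.4]]';python3 -m inch '[[1.8,-3.5,0,0,0,0,2.4],[1.8,-3.5,0,0,0,0,2.4],[1.8,-3.5,0,0,0,0,2.4],[1.8,-3.5,0,0,0,0,2.4],[1.8,-3.5,0,0,0,0,2.4]]';python3 -m inch '[[0,0,0,0,0,0,2.4],[0,0,0,0,0,0,2.4],[0,0,0,0,0,0,2.4],[0,0,0,0,0,0,2.4]]'
```

```text
clock: 17.0
tcp_pos: [0.4952, -0.0864, 0.1338]
orientation: [-0.0, 0.998, 0.068, -0.001]
wrist_force: [0.8, 0.2, -0.4]
finger_gap: 0.0284
clock: 17.5
tcp_pos: [0.56, 0.0998, 0.1332]
orientation: [0.0, 0.998, 0.069, -0.001]
wrist_force: [0.7, -1.3, -0.1]
finger_gap: 0.0288
clock: 17.9
tcp_pos: [0.5602, 0.0971, 0.1345]
orientation: [0.0, 0.998, 0.068, -0.001]
wrist_force: [-0.2, 0.4, -1.4]
finger_gap: 0.0288
```

```bash
python3 -m inch '[[0.35,-0.2,0,0,0,0,2.4],[0,0,2,0,0,0,2.4],[0,0,2,0,0,0,2.4],[0,0,1.8,0,0,0,2.4],[0,0,0,0,0,0,2.4]]';python3 -m inch '[[0,0,0,0,0,0,2.4],[0,0,0,0,0,0,2.4],[0,0,0,0,0,0,2.4]]'; python3 - <<'E'
from h import *
s=get_state();p=vision.read_camera("wrist");cv2.imwrite("pics/w8.png",p["pixels"][:,:,::-1]);print(s["tcp_pos"],s["wrist_force"],s["finger_gap"])
p=vision.read_camera("side");cv2.imwrite("pics/s8.png",cv2.resize(p["pixels"][120:300,140:340,::-1],None,fx=3.3,fy=3.3))
E
```

```text
clock: 18.4
tcp_pos: [0.5621, 0.0999, 0.0747]
orientation: [-0.0, 0.998, 0.069, -0.002]
wrist_force: [-0.3, -0.5, -1.2]
finger_gap: 0.0291
clock: 18.7
tcp_pos: [0.5649, 0.1006, 0.0782]
orientation: [0.0, 0.998, 0.069, 0.001]
wrist_force: [-0.2, -0.1, -0.8]
finger_gap: 0.0292
[0.56493137 0.10060036 0.07823073] [-0.1830975  -0.09106017 -0.76636438] 0.029160773568078873
```

View pics/w8.png

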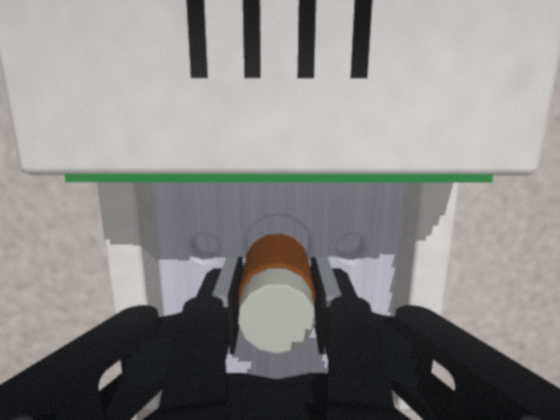

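View pics/s8.png

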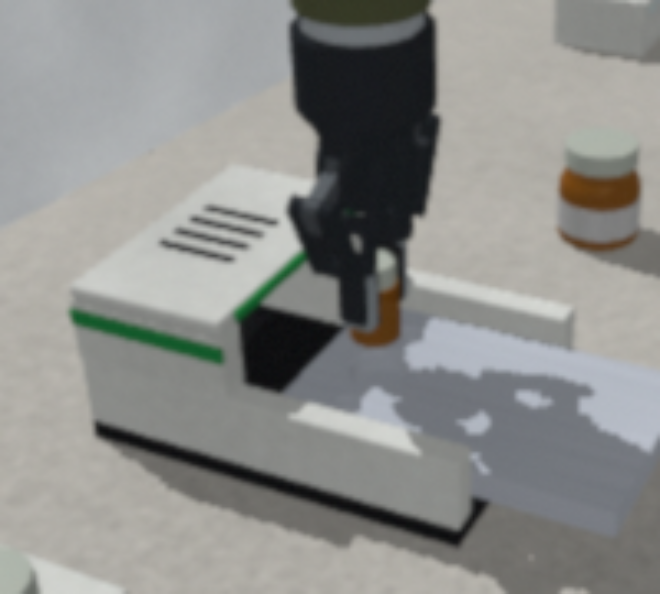

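In the wrist view the socket's rim shows at (277,225) behind the vial. The two narrow sockets are at (206,244) and (348,244), and the vial is at column 277, so y is centred.

```bash
python3 -m inch '[[0,0,0,0,0,0,2.4],[0,0,0,0,0,0,2.4]]'; python3 - <<'E'
from h import *
np.set_printoptions(precision=4,suppress=True)
s=get_state();p=vision.read_camera("wrist");T=wristT(s,p);print(s["tcp_pos"])
cv2.imwrite("pics/w9c.png",cv2.resize(p["pixels"][180:360,180:380,::-1],None,fx=3.3,fy=3.3))
W=cloud(p,T);a=np.deg2rad(7.92);ex=np.array([np.cos(a),np.sin(a)]);ey=np.array([-ex[1],ex[0]])
X=W[...,:2]@ex;Y=W[...,:2]@ey;Z=W[...,2]
r=(Z>.0545)&(Z<.0595)&(abs(Y-.021)<.09)&(X<.63)&(X>.45)&(abs(Y-.021)>.06)
print("rails",r.sum(),Y[r].min(),Y[r].max(),(Y[r].min()+Y[r].max())/2)
h=(Z>.100)&(Z<.112)&(X>.55)&(abs(Y-.021)<.08)
print("hood front",X[h].min(),np.percentile(X[h],1),np.median(Z[h]))
t=(Z>.036)&(Z<.0425)&(abs(Y-.021)<.06); print("tray z",np.median(Z[t]))
# narrow holes centres by pixel
for uv in [(206,244),(348,244)]:
    w=atz(p,uv,.0393,T);print(w,w[:2]@ex,w[:2]@ey)
c=(Z>.095)&(Z<.13)&(abs(X-.571)<.03)&(abs(Y-.021)<.02)
print("cap",c.sum(),np.median(Z[c]) if c.sum() else 0, s["tcp_pos"][:2]@ex,s["tcp_pos"][:2]@ey)
if c.sum(): print(cv2.minEnclosingCircle((np.stack([X[c],Y[c]],1)*1000).astype(np.float32)))
E
```

```text
clock: 19.0
tcp_pos: [0.5641, 0.1007, 0.0772]
orientation: [0.0, 0.998, 0.069, 0.0]
wrist_force: [-0.1, -0.0, -0.2]
finger_gap: 0.0289
[0.5641 0.1007 0.0772]
rails 9784 -0.06404457156794637 0.10608558089624331 0.021020504664148475
hood front 0.5596464741217565 0.5711738116192674 0.10606585336906497
tray z 0.03924282871296131
[0.5601 0.1382 0.0393] 0.5738441048863263 0.059667138889109
[0.5707 0.0628 0.0393] 0.573906313033342 -0.016446867440197917
cap 9117 0.11186072819874257 0.5726002222817268 0.02201810387114854
((574.7980346679688, 20.587369918823242), 22.925949096679688)
```

View pics/w9c.png

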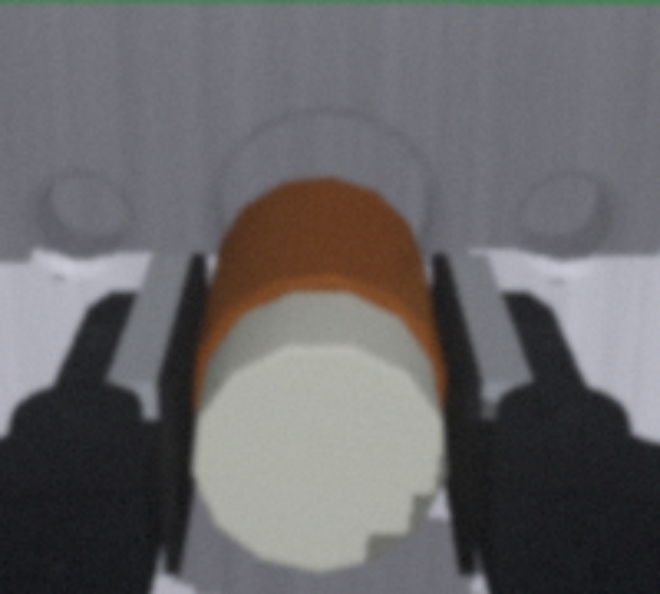

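```bash
python3 -m inch '[[0,0.1,1,0,0,0,2.4],[0,0,0.7,0,0,0,2.4],[0,0,0.3,0,0,0,2.4],[0,0,0,0,0,0,2.4],[0,0,0,0,0,0,2.4]]'; python3 -m inch '[[0,0,0.2,0,0,0,2.4],[0,0,0.2,0,0,0,2.4],[0,0,0,0,0,0,2.4],[0,0,0,0,0,0,2.4]]'; python3 - <<'E'
from h import *
s=get_state();p=vision.read_camera("wrist");T=wristT(s,p);print(s["tcp_pos"])
a=np.deg2rad(7.92);ex=np.array([np.cos(a),np.sin(a)]);ey=np.array([-ex[1],ex[0]]);print(s["tcp_pos"][:2]@ex,s["tcp_pos"][:2]@ey)
cv2.imwrite("pics/w10c.png",cv2.resize(p["pixels"][180:360,180:380,::-1],None,fx=3.3,fy=3.3))
E
```

```text
clock: 19.55
tcp_pos: [0.564, 0.0997, 0.0567]
orientation: [0.0, 0.998, 0.069, -0.0]
wrist_force: [0.3, -0.1, -0.9]
finger_gap: 0.029
clock: 19.95
tcp_pos: [0.5641, 0.0996, 0.053]
orientation: [0.0, 0.998, 0.069, 0.0]
wrist_force: [0.7, -0.0, -0.5]
finger_gap: 0.0288
[0.56410546 0.09964371 0.05299   ]
0.5724546323233032 0.020964998323597606
```

View pics/w10c.png

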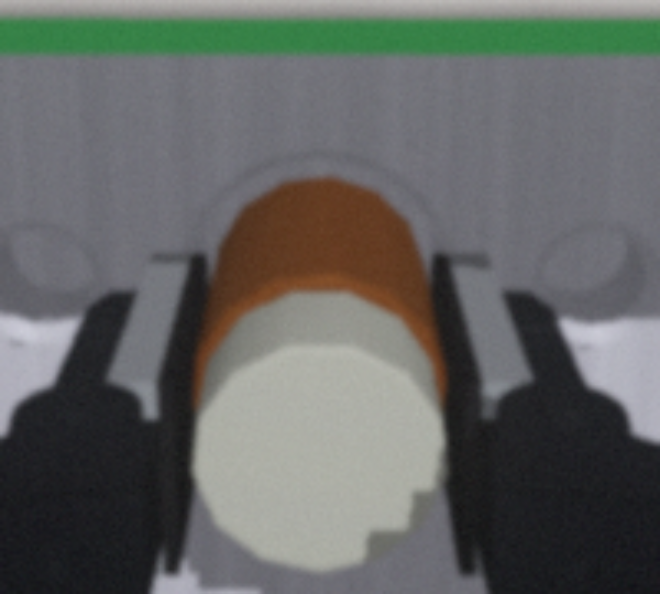

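The vial's bottom is entering the socket, with an even rim gap showing at (320,165). There is no contact force.

```bash
python3 -m inch '[[0,0,0.2,0,0,0,2.4],[0,0,0.2,0,0,0,2.4],[0,0,0,0,0,0,2.4]]'|grep -E "tcp|force"; python3 -m inch '[[0,0,0.2,0,0,0,2.4],[0,0,0.2,0,0,0,2.4],[0,0,0,0,0,0,2.4]]'|grep -E "tcp|force";python3 -m inch '[[0,0,0.15,0,0,0,2.4],[0,0,0,0,0,0,2.4]]'|grep -E "tcp|force"
```

```text
tcp_pos: [0.5638, 0.0997, 0.0486]
wrist_force: [0.6, 0.0, -1.0]
tcp_pos: [0.5638, 0.0996, 0.0446]
wrist_force: [1.0, -0.1, -1.2]
tcp_pos: [0.564, 0.0997, 0.0433]
wrist_force: [0.2, -0.6, -0.8]
```

```bash
python3 -m inch '[[0,0,0.1,0,0,0,2.4],[0,0,0,0,0,0,2.4]]'|grep -E "tcp|force"; python3 -m inch '[[0,0,0.1,0,0,0,2.4],[0,0,0,0,0,0,2.4]]'|grep -E "tcp|force"; python3 -m inch '[[0,0,0.05,0,0,0,2.4],[0,0,0,0,0,0,2.4]]'|grep -E "tcp|force"
```

```text
tcp_pos: [0.564, 0.0997, 0.0424]
wrist_force: [-0.4, 0.7, -1.2]
tcp_pos: [0.5641, 0.0997, 0.0414]
wrist_force: [-0.0, 0.4, -0.4]
tcp_pos: [0.564, 0.0996, 0.0409]
wrist_force: [-0.2, 0.3, 0.4]
```

```bash
python3 -m inch '[[0,0,0.05,0,0,0,2.4],[0,0,0,0,0,0,2.4]]'|grep -E "tcp|force"; python3 -m inch '[[0,0,0.05,0,0,0,2.4],[0,0,0,0,0,0,2.4]]'|grep -E "tcp|force"
```

```text
tcp_pos: [0.5641, 0.0997, 0.0405]
wrist_force: [-0.0, -0.4, -0.8]
tcp_pos: [0.5642, 0.0997, 0.0403]
wrist_force: [-1.0, -0.4, 2.2]
```

Contact came at TCP z = 40.3 mm, where the vial bottom on the socket floor predicts 40.5 mm. Opening gently, then backing off straight up.

```bash
python3 -m inch '[[0,0,0.03,0,0,0,2.4],[0,0,0,0,0,0,3.0],[0,0,0,0,0,0,3.2],[0,0,0,0,0,0,3.6],[0,0,0,0,0,0,4.2]]'; python3 -m inch '[[0,0,0,0,0,0,5],[0,0,0,0,0,0,5],[0,0,0,0,0,0,5]]';  python3 - <<'E'
from h import *
p=vision.read_camera("wrist")
cv2.imwrite("pics/w11.png",p["pixels"][:,:,::-1])
E
```

```text
clock: 22.3
tcp_pos: [0.564, 0.0997, 0.0395]
orientation: [0.0, 0.998, 0.069, -0.0]
wrist_force: [-1.0, -0.1, 0.4]
finger_gap: 0.0418
clock: 22.6
tcp_pos: [0.5641, 0.0997, 0.0396]
orientation: [0.0, 0.998, 0.069, -0.0]
wrist_force: [-0.0, -0.3, -0.3]
finger_gap: 0.0499
```

View pics/w11.png

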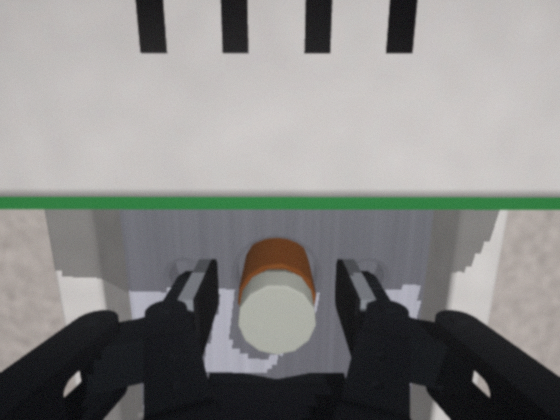

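The vial is standing free between the open fingers, cap at (277,312). Retreating straight up, then back.

```bash
python3 -m inch '[[0,0,-0.5,0,0,0,5],[0,0,-1.5,0,0,0,5],[0,0,-2.5,0,0,0,5],[0,0,-3,0,0,0,5],[0,0,-3,0,0,0,5]]'; python3 -m inch '[[-2,0,-3,0,0,0,5],[-3,0,-3,0,0,0,5],[-3,0,0,0,0,0,5],[0,0,0,0,0,0,5],[0,0,0,0,0,0,5]]';python3 -m inch '[[0,0,0,0,0,0,5],[0,0,0,0,0,0,5]]'; python3 - <<'E'
from h import *
np.set_printoptions(precision=4,suppress=True)
s=get_state();p=vision.read_camera("wrist");T=wristT(s,p)
cv2.imwrite("pics/w12.png",p["pixels"][:,:,::-1])
a=np.deg2rad(7.92);ex=np.array([np.cos(a),np.sin(a)]);ey=np.array([-ex[1],ex[0]])
W=cloud(p,T);X=W[...,:2]@ex;Y=W[...,:2]@ey;Z=W[...,2]
c=(Z>.07)&(Z<.085)&(abs(X-.572)<.025)&(abs(Y-.021)<.025)
q=np.stack([X[c],Y[c],np.ones(c.sum())],1);k=np.linalg.lstsq(q,Z[c],rcond=None)[0]
print("cap z",np.median(Z[c]),"slope deg",np.degrees(k[:2]),cv2.minEnclosingCircle((q[:,:2]*1000).astype(np.float32)))
r=(Z>.0555)&(Z<.0585)&(Y>-.08)&(Y<.12)&(X<.75)&(X>.3);yc=(Y[r].min()+Y[r].max())/2
t=(Z>.0375)&(Z<.041)&(abs(Y-yc)<.06)
print("rail front",np.percentile(X[r],[0,.5]),"tray front",np.percentile(X[t],[0,.1,.5]),np.median(Z[t]))
P=vision.read_camera("side");cv2.imwrite("pics/s12.png",P["pixels"][:,:,::-1]); W=cloud(P)
Q=vision.read_camera("top");cv2.imwrite("pics/t12.png",Q["pixels"][:,:,::-1])
for l in ["beaker","jar","pump","sampler"]:
    rs=[ray(i,t[0]["location"]) for i in (P,Q) if (t:=tip_of(i,l))]
    if len(rs)==2: print(l,tri(rs))
E
```

```text
clock: 23.15
tcp_pos: [0.5638, 0.0997, 0.1459]
orientation: [0.0, 0.998, 0.069, -0.0]
wrist_force: [1.8, 0.6, -0.1]
finger_gap: 0.0501
clock: 23.65
tcp_pos: [0.4849, 0.0886, 0.2054]
orientation: [0.0, 0.998, 0.069, 0.001]
wrist_force: [-0.2, -0.1, -0.1]
finger_gap: 0.0501
clock: 23.85
tcp_pos: [0.4855, 0.0887, 0.2043]
orientation: [0.0, 0.998, 0.069, -0.0]
wrist_force: [0.5, 0.2, -1.2]
finger_gap: 0.0502
cap z 0.07523379548246151 slope deg [-0.4172 -0.1081] ((572.9154052734375, 21.007490158081055), 13.32496166229248)
rail front [0.4824 0.4833] tray front [0.4018 0.4023 0.4034] 0.039264265503915596
beaker [ 0.524  -0.3032 -0.0015]
jar [ 0.5598 -0.1692  0.0089]
pump [0.5657 0.3846 0.0075]
```

View pics/w12.png

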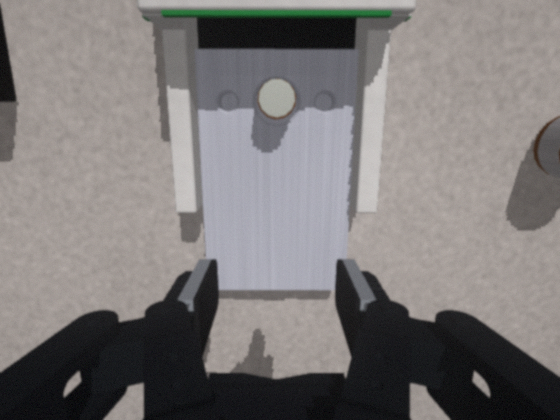

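View pics/s12.png

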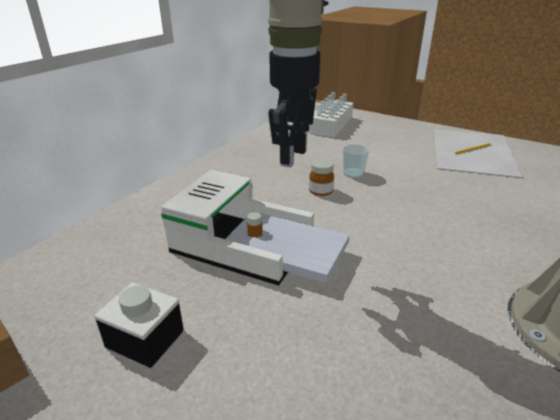

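The vial stands in the wide socket: cap at (277,99) in the wrist view, top at 75.2 mm (25.3 floor + 50), tilt under 0.5°. The tray is still fully out, and the jar, beaker and pump show no movement beyond the networks' few mm of scatter. Handing in.

```bash
python3 -c "
from h import *
print(workorder.hand_in()); print(get_state()['clock'])"
```

```text
the job is handed in; nothing more can be done
None
the job is handed in; nothing more can be done
```

The tray is fully out against its stop and the vial is standing upright in the wide socket. I handed the job in just after 24 s on the robot's clock; no verdict is reported.

- **Tray:** I found its top by touch at about 39 mm and dragged it about 91 mm with the closed fingertips. The force readings while pressing ran from 7 to 16 N, never near 30 N. At the start the press dipped to 7 N and I pressed again. The fingertips may have slipped a little there, and they slid a few mm once the tray hit its stop, where the pull rose from about 6–7 to 11 N. The tray front measured 80.6 mm ahead of the rail ends, against 80 mm nominal.
- **Vial:** I lowered it into the socket in small steps until it touched bottom at about 2 N, 0.2 mm from the predicted height, then opened the fingers. Afterwards its cap top was at 75.2 mm (75.3 expected if fully down), with under 0.5° of tilt. It was centred to within about 1 mm.
- **Bystanders:** the beaker, jar and pump look unmoved in the side picture. Their network position estimates shifted by 4 to 6 mm, about the networks' usual scatter, so that check is coarse. The robot came near none of them.
- **Failed or disagreeing checks:**
  - The networks missed the sampler origin in the final two-camera check, and missed the vial and the socket point in some wrist pictures. I used the depth data there instead.
  - The finger gap on the vial read 28.6 to 29.2 mm, between the cap's 27 mm and the body's 30 mm. The grip still held.

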